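# Line up microscope objectives by length on the lens rail

### The arm

A 6-joint arm with a two-finger parallel gripper is mounted at the origin on the work surface. World frame = base frame: x ahead of the robot, y to its left, z up, the work surface at z = 0. Lengths are in m, angles in degrees, forces in N, time in s.
With the tool pointing down it reaches from about 0.3 to 0.875 m from the base axis. Payload 6.4 kg.
Tool frame: the origin (TCP) lies at the very end of the fingers, on their centre line; the grasp point (between the pads) lies 19 mm behind it; z points along the fingers, y is the line along which they close (so a half turn about z gives the same grasp; the last joint's range is limited). The gripper opens to 88 mm and grips with 3 to 60 N. Pads are 18 mm wide; open, the fingers measure 123 mm over their backs; the gripper's body (75 mm by 187 mm) begins 45 mm behind the grasp point.
Start: joints at [-75.361, 10.359, 92.074, -0, 77.567, -11.82], TCP at [0.256, -0.515, 0.239] pointing down, gripper open.
Joint ranges: [-171.53, 171.53], [-51.25, 118.39], [17.06, 147.69], [-65.23, 245.23], [0, 150.52], [-178.68, 178.68]. Speed limits (degrees/s): [147.25, 147.25, 172.46, 180, 180, 180].

### API

Orientations are given as [roll, pitch, yaw] about the fixed x, y, z axes, in that order (R = Rz(yaw) Ry(pitch) Rx(roll)).
In Python, from rig import manip gives the robot as it stands. The module is installed in compiled form; this text tells all that it offers.
- The arm moves only by the tool carry_out, never from a script. Its argument "deltas" is a list of rows, each an object of numbers: "dx", "dy", "dz": the shift along the tool's x, y, z in cm; "wx", "wy", "wz": the turn, a rotation vector about the tool's x, y, z in rad; "hand": the finger opening in cm, from 0 to 8.81. A call has 1 to 5 rows; each row shifts and turns the commanded pose from where the row before left it, along the tool's axes as they then stand; what a row does not reach is not made up. A row lasts 1/8 s, in which the tool goes at most 62.5 mm and 10.7 degrees, less where a joint would pass 70% of its speed; a pose out of reach is approached as far as the arm can. A call with a gripper value outside its range is refused whole. The fingers move at their own pace and stop on an object; "grip_force" is the grip in N (left out, the last holds). Time passes only in rows, so rows that do not move let the fingers close. It gives the time, the measured TCP pose, the force, the opening and the grip force at its end, in the units of the state.
- manip.get_state(): the state, without advancing time (a new reading comes with each control period).
- manip.get_image(name): name is "scene" or "top" or "wrist"; returns (picture, depth): 420x560x3 uint8, red, green, blue; 420x560 float32, m along the optical axis (not along the pixel's ray), 0 where there is no reading.
- manip.camera_info(name): a dict with "fovy" (degrees; the focal length in pixels is half the picture's height over the tangent of half this angle, whatever the lens; pixels are square), "cx", "cy" (the principal point, pixels), "rvec" (rotation vector, rad) and "tvec" (3), from world to camera coordinates, as OpenCV has them. Camera axes: x right, y down, z forward; pixel columns grow to the right and rows downward; lengths in m; the calibration is good to about 2 mm. A picture is of the moment at which its call begins: read the wrist's pose just before it. camera_info takes no time and is no camera call; for the wrist camera it gives the pose at the moment of the call.
- manip.job_done(): hands the job in; it is judged then, once.
Trained networks look in the newest picture that a camera, given by its name, has taken for a name from the list of things; names that differ only in an ending like _2 or _b are one class to them, and where a whole thing is asked for, a point or a joint stands for the part that bears it (a point fixed in the world has none). Each returns a list of dicts, best first, with "score" (0 to 1); they miss things now and then, are a little off and sometimes report something else, mostly with a low value. They report only what shows in the picture. A call takes as long as a camera call. They do not tell look-alikes from the thing itself.
- manip.silhouettes(camera, label): "pixels" (420x560 bool, what is visible of it) and "xy" ([column, row] in pixels, amid what is visible of it).
- manip.landmark_of(camera, label): "xy" ([column, row] in pixels: a listed point, or the origin of a listed thing).
The state is a dict: "time_s": time; "joints": joint angles; "joint_velocities": joint speeds; "effort": joint torques, N m; "ee_pos": TCP position; "tcp_rot": TCP orientation; "wrist_force": force on the tool from outside, world axes, zero at the start; "wrist_torque": the same for the moment, N m; "width": opening from 0.0 (shut) to 1.0 (fully open); "gripper_force": force on a finger pad.
Only numpy, scipy, OpenCV 4.12 (cv2) and the standard library are available. Lean on these libraries where they do the work, as an engineer would, in place of code of your own. Each camera call takes 0.05 s, during which the arm holds its last target. There are 200 camera calls.

### The job

Line up the four microscope objectives by length on the rail's four round pads: the shortest on the pad next to the red block, then each longer one in turn, the longest at the far end. Leave each one standing nose up with its foot wholly on its pad and let go. Never tip an objective over, and leave the blue sample box where it is.

Things in the scene. Friction and masses are not known exactly. Their poses are not given: they have to be found in the camera images.
- obj_white: the shortest microscope objective: upright black barrel 30 mm across with a white band at its upper shoulder (a white ring seen from above) and a small steel nose cone on top; 42 mm tall overall, the plain barrel being the lower 30 mm; 60 to 250 g; stands nose up on the bench. Origin: centre of its underside; z up along the barrel. Round: any grasp yaw will do
- obj_yellow: the second shortest microscope objective: upright black barrel 30 mm across with a yellow band at its upper shoulder (a yellow ring seen from above) and a small steel nose cone on top; 54 mm tall overall, the plain barrel being the lower 42 mm; 60 to 250 g; stands nose up on the bench. Origin: centre of its underside; z up along the barrel. Round: any grasp yaw will do
- obj_green: the second longest microscope objective: upright black barrel 30 mm across with a green band at its upper shoulder (a green ring seen from above) and a small steel nose cone on top; 66 mm tall overall, the plain barrel being the lower 54 mm; 60 to 250 g; stands nose up on the bench. Origin: centre of its underside; z up along the barrel. Round: any grasp yaw will do
- obj_blue: the longest microscope objective: upright black barrel 30 mm across with a blue band at its upper shoulder (a blue ring seen from above) and a small steel nose cone on top; 78 mm tall overall, the plain barrel being the lower 66 mm; 60 to 250 g; stands nose up on the bench. Origin: centre of its underside; z up along the barrel. Round: any grasp yaw will do
- pad_a: one of four like round pads, 56 mm across, 3 mm thick, white with black rim, in a row 70 to 106 mm apart on a fixed aluminium rail (450 x 74 mm, 12 mm high). Origin: centre of its underside; its upper face is 3 mm above that, 15 mm above the bench. z up, y along the rail, x across. Order along the rail: a, b, c, d towards -y; the red block is at either end
- pad_b: one of four like round pads, 56 mm across, 3 mm thick, white with black rim, in a row 70 to 106 mm apart on a fixed aluminium rail (450 x 74 mm, 12 mm high). Origin: centre of its underside; its upper face is 3 mm above that, 15 mm above the bench. z up, y along the rail, x across. Order along the rail: a, b, c, d towards -y; the red block is at either end
- pad_c: one of four like round pads, 56 mm across, 3 mm thick, white with black rim, in a row 70 to 106 mm apart on a fixed aluminium rail (450 x 74 mm, 12 mm high). Origin: centre of its underside; its upper face is 3 mm above that, 15 mm above the bench. z up, y along the rail, x across. Order along the rail: a, b, c, d towards -y; the red block is at either end
- pad_d: one of four like round pads, 56 mm across, 3 mm thick, white with black rim, in a row 70 to 106 mm apart on a fixed aluminium rail (450 x 74 mm, 12 mm high). Origin: centre of its underside; its upper face is 3 mm above that, 15 mm above the bench. z up, y along the rail, x across. Order along the rail: a, b, c, d towards -y; the red block is at either end
- red_block: red block, 60 mm across the rail, 26 mm along it and 20 mm high, fixed on the rail at one end of the row, about 73 mm from the centre of the nearest pad; a like grey block is at the other end. It marks where the row begins. Origin: centre of its underside, on top of the rail
- sample_box: bystander: closed blue sample box with a white lid, 82 x 62 x 28 mm, loose on the bench to the robot's left of the rail. Origin: centre of its underside. (An amber bottle 90 mm tall to the right and a screwdriver beyond the rail also lie about, clear of the work)
There are look-alikes about, which are no part of the job. What is shaped like the obj_white but pink or turquoise is not meant.

How it is judged (in metres and radians):
At the end, for the whole second after the job is handed in: Counting from the pad next to the red block, the white, yellow, green and blue banded objectives (42, 54, 66, 78 mm) stand on the first, second, third and fourth pad: each within 12 mm of its pad's centre, resting on the pad, upright within 0.1 rad, released and at rest (((horizontal distance between red_block and pad_a below 0.15 m and horizontal distance between obj_white and pad_a below 0.012 m and horizontal distance between obj_yellow and pad_b below 0.012 m and horizontal distance between obj_green and pad_c below 0.012 m and horizontal distance between obj_blue and pad_d below 0.012 m and z of obj_white in the frame of pad_a between 0.0005 and 0.006 m and z of obj_yellow in the frame of pad_b between 0.0005 and 0.006 m and z of obj_green in the frame of pad_c between 0.0005 and 0.006 m and z of obj_blue in the frame of pad_d between 0.0005 and 0.006 m) or (horizontal distance between red_block and pad_d below 0.15 m and horizontal distance between obj_white and pad_d below 0.012 m and horizontal distance between obj_yellow and pad_c below 0.012 m and horizontal distance between obj_green and pad_b below 0.012 m and horizontal distance between obj_blue and pad_a below 0.012 m and z of obj_white in the frame of pad_d between 0.0005 and 0.006 m and z of obj_yellow in the frame of pad_c between 0.0005 and 0.006 m and z of obj_green in the frame of pad_b between 0.0005 and 0.006 m and z of obj_blue in the frame of pad_a between 0.0005 and 0.006 m)) and angle between each of obj_white, obj_yellow, obj_green, obj_blue's own z axis and vertical below 0.1 rad and linear speed of each of obj_white, obj_yellow, obj_green, obj_blue below 0.02 m/s); the robot touches nothing.
It fails at once if an objective is tipped over (more than 45 degrees from upright) (angle between any of obj_white, obj_yellow, obj_green, obj_blue's own z axis and vertical above 0.785 rad).
It fails at once if the sample box is shifted by more than 20 mm (distance of sample_box from where it was at the start of the episode above 0.02 m).
It also fails if it takes over 104 s, if anything falls off the work surface, if the arm or the gripper's body presses on something with over 40 N, if the wrist force passes 120 N, or if a joint passes its speed limit or range.

## Working session

There is one attempt and no reset: what is moved stays moved. The work goes in short steps, Python scripts to look and compute and a tool call to move; the robot and the scene stay as the last step left them, time stands still between calls to the robot, and variables do not carry over. Pictures are saved under pics/ and viewed, at most 14 in all, crops included, and the job is handed in when it is done.

Besides the shell and the picture viewer there is one more tool, called by a JSON object that holds its "fn" and its "kwargs". carry_out: Moves the arm, as the interface text tells. Its arguments: {"type":"object","properties":{"deltas":{"type":"array","items":{"type":"object","properties":{"dx":{"type":"number"},"dy":{"type":"number"},"dz":{"type":"number"},"wx":{"type":"number"},"wy":{"type":"number"},"wz":{"type":"number"},"hand":{"type":"number"}}}},"grip_force":{"type":"number"}},"required":["deltas"]}

```bash
mkdir -p pics
cat > h.py <<'E'
import numpy as np, cv2
from rig import manip
def cam(n):
    c=manip.camera_info(n); R=cv2.Rodrigues(np.array(c["rvec"],float))[0]; t=np.array(c["tvec"],float).ravel()
    f=210/np.tan(np.radians(c["fovy"])/2); return R,t,f,c["cx"],c["cy"]
def ray_z(C,uv,z):
    R,t,f,cx,cy=C; d=R.T@np.array([(uv[0]-cx)/f,(uv[1]-cy)/f,1]); o=-R.T@t
    return o+d*(z-o[2])/d[2]
def cloud(C,D):
    R,t,f,cx,cy=C; v,u=np.indices(D.shape); P=np.stack([(u-cx)/f*D,(v-cy)/f*D,D],-1); return (P-t)@R
def save(n,im): cv2.imwrite("pics/"+n,cv2.cvtColor(im,cv2.COLOR_RGB2BGR))
E
python3 - <<'E'
from h import *
for n in("top","scene"):
    im,D=manip.get_image(n); save(n+"0.png",im); np.savez(n+"0.npz",im=im,D=D)
    print(n,manip.camera_info(n))
    if n=="top":
        C=cam(n)
        for l,z in [("obj_white",.04),("obj_yellow",.05),("obj_green",.06),("obj_blue",.07),("pad_a",.015),("red_block",.032),("sample_box",.028)]:
            for s in manip.silhouettes(n,l): print(l,round(s["score"],2),np.round(s["xy"]),np.round(ray_z(C,s["xy"],z),3),s["pixels"].sum())
s=manip.get_state();print(s["ee_pos"],s["tcp_rot"],s["time_s"])
E
```

```text
top {'fovy': 57.508082992781226, 'cx': 281.40395195077485, 'cy': 213.6380807043058, 'rvec': array([ 2.11195155, -2.10211273,  0.23211755]), 'tvec': array([0.1117384 , 0.5506024 , 0.77088971])}
obj_white 0.58 [324. 265.] [0.441 0.022 0.04 ] 124
obj_white 0.58 [261. 246.] [0.483 0.158 0.04 ] 176
obj_white 0.53 [291. 265.] [0.44  0.093 0.04 ] 170
obj_yellow 0.82 [434. 268.] [ 0.435 -0.211  0.05 ] 234
obj_green 0.65 [358. 256.] [ 0.459 -0.049  0.06 ] 249
obj_blue 0.63 [211. 255.] [0.459 0.261 0.07 ] 242
pad_a 0.89 [313. 194.] [0.607 0.042 0.015] 438
pad_a 0.67 [277. 203.] [0.585 0.125 0.015] 456
pad_a 0.61 [345. 195.] [ 0.605 -0.034  0.015] 445
pad_a 0.56 [383. 184.] [ 0.631 -0.122  0.015] 437
red_block 0.54 [240. 208.] [0.568 0.207 0.032] 325
sample_box 0.64 [132. 233.] [0.512 0.447 0.028] 1143
scene {'fovy': 46.47852980140908, 'cx': 277.2798932980591, 'cy': 206.90197785910635, 'rvec': array([ 0.63894578,  2.47938221, -1.35272272]), 'tvec': array([ 0.42190384, -0.17355454,  1.51009069])}
[ 0.25621761 -0.51474677  0.2386518 ] [-1.79994485e+02 -9.05730567e-04  2.64599522e+01] 0.45
```

View pics/top0.png

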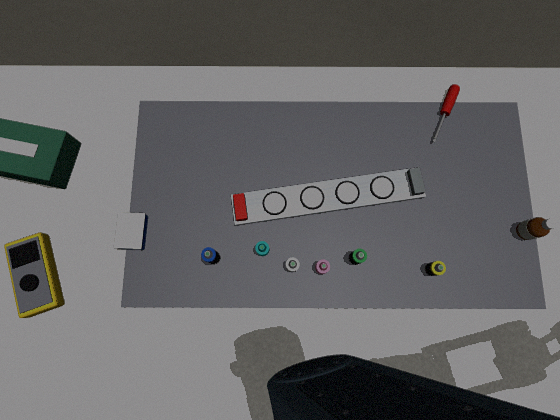

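View pics/scene0.png

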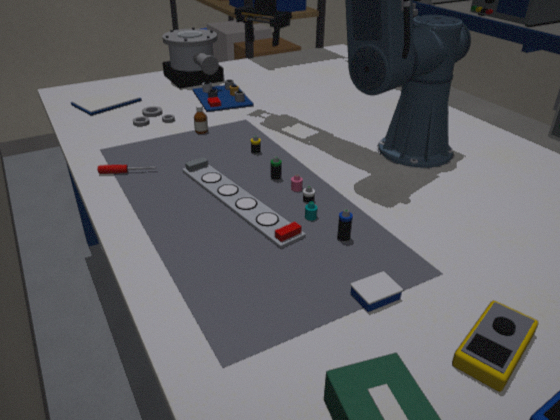

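The top view shows the red block at (240,207), so it is next to pad_a: white→a, yellow→b, green→c, blue→d. Candidates for white are (262,248) turquoise, (291,265) white and (323,267) pink, so I choose (291,265). Next I'll check it in a crop and refine the positions.

Run:
```python
from h import *
z=np.load("top0.npz"); im,D=z["im"],z["D"]; C=cam("top")
P=cloud(C,D)
save("crop0.png",cv2.resize(im[160:290,190:450],None,fx=3,fy=3,interpolation=cv2.INTER_CUBIC))
g=cv2.cvtColor(im,cv2.COLOR_RGB2GRAY)
print("rail,bench z",P[197,300,2],P[230,300,2],"gray rail/rim",g[197,275:320:3])
for n,(u,v) in dict(a=(275,203),b=(312,197),c=(347,192),d=(382,187)).items():
    K=6; b=cv2.resize(g[v-18:v+19,u-18:u+19],None,fx=K,fy=K,interpolation=cv2.INTER_CUBIC)
    m=(b<110).astype(np.uint8); cs,h=cv2.findContours(m,cv2.RETR_CCOMP,cv2.CHAIN_APPROX_NONE)
    for c in cs:
        if len(c)>200:
            e=cv2.fitEllipse(c); uv=((e[0][0]+.5)/K-.5+u-18,(e[0][1]+.5)/K-.5+v-18); print(n,np.round(uv,1),np.round(np.array(e[1])/K,1),np.round(ray_z(C,uv,.015),4))
hsv=cv2.cvtColor(im,cv2.COLOR_RGB2HSV)
for n,(u,v,h) in dict(white=(291,265,.042),yellow=(434,268,.054),green=(358,256,.066),blue=(211,255,.078),pink=(323,267,.042),turq=(262,248,.042)).items():
    q=P[v-12:v+13,u-12:u+13].reshape(-1,3); s=q[q[:,2]>h-.016]; 
    print(n,"maxz",q[:,2].max().round(4),len(s),np.round(s.mean(0),4),np.round((s.min(0)+s.max(0))/2,4),np.round(np.ptp(s,0),3))
```

```text
rail,bench z 0.015019444957380414 0.0013563884426523167 gray rail/rim [141 142 143  24 142 143 142 139 145 150 140 142 142 143 144]
a [289.4 218.8] [ 4.9 55.9] [0.5482 0.0958 0.015 ]
a [274.1 202.8] [24.2 24.6] [0.5857 0.1312 0.015 ]
a [274.1 202.6] [19.9 20.5] [0.586  0.1312 0.015 ]
a [261.2 187. ] [ 4.6 52.9] [0.6232 0.1617 0.015 ]
b [326.5 213. ] [ 4.4 49.7] [0.562  0.0109 0.015 ]
b [311.7 197.2] [24.1 24.7] [0.5993 0.0444 0.015 ]
b [311.7 197. ] [19.6 20.4] [0.5997 0.0443 0.015 ]
b [299.5 181.2] [ 5.1 53.3] [0.6378 0.0724 0.015 ]
c [362.  207.9] [ 4.6 53.6] [ 0.5745 -0.071   0.015 ]
c [346.9 192.1] [23.9 24.9] [ 0.6121 -0.0376  0.015 ]
c [347.1 191.9] [19.4 20.5] [ 0.6125 -0.0381  0.015 ]
c [334.8 176.2] [ 5.1 52.6] [ 0.6505 -0.0105  0.015 ]
d [396.8 202.8] [ 4.7 55.1] [ 0.587 -0.152  0.015]
d [381.6 187. ] [23.5 24.9] [ 0.6248 -0.1188  0.015 ]
d [381.9 186.8] [19.1 20.4] [ 0.6252 -0.1194  0.015 ]
d [368.7 171.2] [ 5.  54.6] [ 0.6632 -0.0905  0.015 ]
white maxz 0.0447 156 [0.4441 0.09   0.0337] [0.4451 0.0896 0.0355] [0.029 0.028 0.018]
yellow maxz 0.8714 174 [ 0.4355 -0.2162  0.06  ] [ 0.4108 -0.062   0.4549] [0.081 0.354 0.833]
green maxz 0.8714 167 [ 0.4599 -0.0499  0.0675] [0.4237 0.024  0.4609] [0.106 0.182 0.821]
blue maxz 0.0823 174 [0.4606 0.2674 0.0692] [0.4611 0.2684 0.0724] [0.03 0.03 0.02]
pink maxz 0.8714 159 [0.4387 0.0256 0.0493] [0.4129 0.0623 0.4489] [0.085 0.106 0.845]
turq maxz 0.8714 154 [0.4788 0.1568 0.0391] [0.4325 0.1437 0.4492] [0.124 0.057 0.844]
```

View pics/crop0.png

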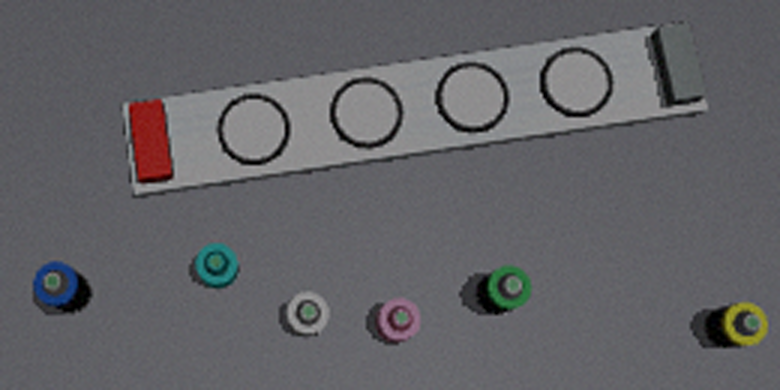

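The crop confirms white at (307,313), with turquoise at (217,264) and pink at (400,319). First I turn the tool to yaw 90, so that tool x is world +y and tool y is world +x. Then I go to yellow.

{"fn": "carry_out", "kwargs": {"deltas": [{"wz": -0.185, "hand": 6}, {"wz": -0.185}, {"wz": -0.185}, {"wz": -0.185}, {"wz": -0.185}], "grip_force": 20}}

```text
$.deltas[0]: bad value
```

{"fn": "carry_out", "kwargs": {"deltas": [{"wz": -0.184}, {"dx": 4.9, "dy": 2.9}, {"dx": 4.9, "dy": 2.9}, {"dx": 4.9, "dy": 2.9}, {"dx": 4.9, "dy": 2.9}]}}

```text
$.deltas[0]: bad value
```

{"fn": "carry_out", "kwargs": {"deltas": [{"dx": 4.5, "dy": 2.9}, {"dx": 5.0, "dy": 2.9}, {}, {}]}}

```text
$.deltas[0]: bad value
```

```bash
cat > w.py <<'E'
import sys
from h import *
n,h,tag=sys.argv[1],float(sys.argv[2]),sys.argv[3]
s=manip.get_state(); C=cam("wrist"); im,D=manip.get_image("wrist"); save(tag+".png",im); P=cloud(C,D)
print(np.round(s["ee_pos"],4),np.round(s["tcp_rot"],2),round(s["time_s"],2))
for r in manip.silhouettes("wrist",n):
    p=P[r["pixels"]&(D>0)]; t=p[(p[:,2]>h-.02)&(p[:,2]<h+.01)]
    if len(t)<20: print(r["score"],r["xy"],"few"); continue
    c=(np.percentile(t,2,axis=0)+np.percentile(t,98,axis=0))/2; tt=t[t[:,2]>h-.004]
    print(round(r["score"],2),np.round(r["xy"]),np.round(c,4),np.round(np.ptp(t,0),3),"tip",len(tt),np.round(tt.mean(0),4) if len(tt) else 0)
E
python3 w.py obj_yellow .054 wy
```

```text
[ 0.2562 -0.5147  0.2387] [-179.99   -0.     26.46] 0.45
```

View pics/wy.png

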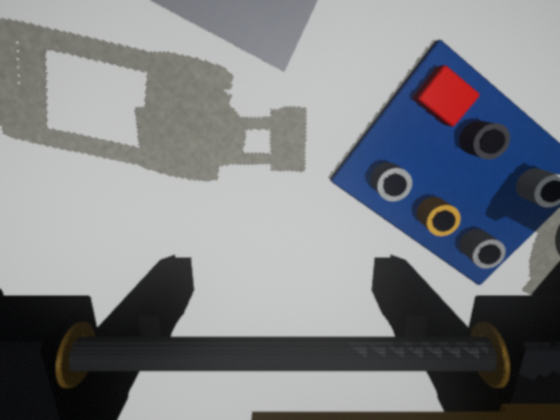

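The moves were refused, so the arm is still at the start. The wrist view shows the fingers at (180,270) and (385,270). The rows probably need all fields, so I'll retry with every one filled in.

{"fn": "carry_out", "kwargs": {"deltas": [{"dx": 0, "dy": 0, "dz": 0, "wx": 0, "wy": 0, "wz": -0.185, "hand": 6}, {"dx": 0, "dy": 0, "dz": 0, "wx": 0, "wy": 0, "wz": -0.185, "hand": 6}, {"dx": 0, "dy": 0, "dz": 0, "wx": 0, "wy": 0, "wz": -0.185, "hand": 6}, {"dx": 0, "dy": 0, "dz": 0, "wx": 0, "wy": 0, "wz": -0.185, "hand": 6}, {"dx": 0, "dy": 0, "dz": 0, "wx": 0, "wy": 0, "wz": -0.185, "hand": 6}], "grip_force": 20}}

```text
time_s: 1.18
ee_pos: [0.2562, -0.5148, 0.2388]
tcp_rot: [180.0, 0.0, 79.8]
wrist_force: [-0.3, -0.5, -0.2]
width: 0.676
gripper_force: 0.0
```

{"fn": "carry_out", "kwargs": {"deltas": [{"dx": 0, "dy": 0, "dz": 0, "wx": 0, "wy": 0, "wz": -0.178, "hand": 6}, {"dx": 4.5, "dy": 2.5, "dz": 0, "wx": 0, "wy": 0, "wz": 0, "hand": 6}, {"dx": 4.5, "dy": 2.5, "dz": 0, "wx": 0, "wy": 0, "wz": 0, "hand": 6}, {"dx": 4.5, "dy": 2.5, "dz": 0, "wx": 0, "wy": 0, "wz": 0, "hand": 6}, {"dx": 4.5, "dy": 2.5, "dz": 0, "wx": 0, "wy": 0, "wz": 0, "hand": 6}]}}

```text
time_s: 1.8
ee_pos: [0.3579, -0.334, 0.2389]
tcp_rot: [180.0, 0.0, 89.6]
wrist_force: [-0.1, 0.3, 0.1]
width: 0.681
gripper_force: 0.0
```

{"fn": "carry_out", "kwargs": {"deltas": [{"dx": 4.5, "dy": 2.5, "dz": 2, "wx": 0, "wy": 0, "wz": 0, "hand": 6}, {"dx": 4.5, "dy": 2.5, "dz": 2, "wx": 0, "wy": 0, "wz": 0, "hand": 6}, {"dx": 0, "dy": 0, "dz": 0, "wx": 0, "wy": 0, "wz": 0, "hand": 6}, {"dx": 0, "dy": 0, "dz": 0, "wx": 0, "wy": 0, "wz": 0, "hand": 6}]}}

```text
time_s: 2.3
ee_pos: [0.408, -0.2462, 0.1992]
tcp_rot: [180.0, 0.1, 89.7]
wrist_force: [-0.5, -1.1, 0.9]
width: 0.686
gripper_force: 0.0
```

```bash
python3 w.py obj_yellow .054 wy2
```

```text
[ 0.408  -0.2462  0.1992] [1.7998e+02 6.0000e-02 8.9700e+01] 2.3
0.75 [308. 159.] [ 0.4357 -0.2223  0.0458] [0.03  0.03  0.022] tip 191 [ 0.4357 -0.222   0.0533]
```

View pics/wy2.png

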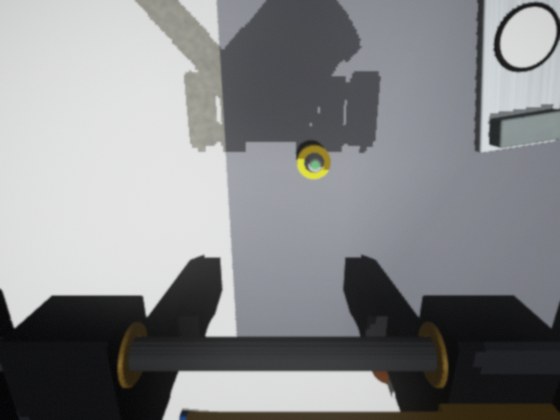

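The wrist view shows yellow at (313,160), between the fingers' columns and ahead of them. I go over it, descend and grip.

{"fn": "carry_out", "kwargs": {"deltas": [{"dx": 2.4, "dy": 2.8, "dz": 0, "wx": 0, "wy": 0, "wz": 0, "hand": 6}, {"dx": 0, "dy": 0, "dz": 6, "wx": 0, "wy": 0, "wz": 0, "hand": 6}, {"dx": 0, "dy": 0, "dz": 6, "wx": 0, "wy": 0, "wz": 0, "hand": 6}, {"dx": 0, "dy": 0, "dz": 3, "wx": 0, "wy": 0, "wz": 0, "hand": 6}, {"dx": 0, "dy": 0, "dz": 0, "wx": 0, "wy": 0, "wz": 0, "hand": 6}]}}

```text
time_s: 3.02
ee_pos: [0.4342, -0.2219, 0.0469]
tcp_rot: [-179.8, -0.2, 89.5]
wrist_force: [0.7, -0.1, 0.2]
width: 0.683
gripper_force: 0.0
```

{"fn": "carry_out", "kwargs": {"deltas": [{"dx": 0, "dy": 0.1, "dz": 2.0, "wx": 0, "wy": 0, "wz": 0, "hand": 6}, {"dx": 0, "dy": 0, "dz": 1.5, "wx": 0, "wy": 0, "wz": 0, "hand": 6}, {"dx": 0, "dy": 0, "dz": 0, "wx": 0, "wy": 0, "wz": 0, "hand": 2}, {"dx": 0, "dy": 0, "dz": 0, "wx": 0, "wy": 0, "wz": 0, "hand": 2}, {"dx": 0, "dy": 0, "dz": 0, "wx": 0, "wy": 0, "wz": 0, "hand": 2}]}}

```text
time_s: 3.65
ee_pos: [0.4375, -0.2223, 0.0146]
tcp_rot: [179.9, 0.1, 89.7]
wrist_force: [-0.0, 0.3, 0.8]
width: 0.363
gripper_force: 0.0
```

{"fn": "carry_out", "kwargs": {"deltas": [{"dx": 0, "dy": 0, "dz": 0, "wx": 0, "wy": 0, "wz": 0, "hand": 2}, {"dx": 0, "dy": 0, "dz": 0, "wx": 0, "wy": 0, "wz": 0, "hand": 2}, {"dx": 0, "dy": 0, "dz": 0, "wx": 0, "wy": 0, "wz": 0, "hand": 2}]}}

```text
time_s: 4.03
ee_pos: [0.4374, -0.2222, 0.0144]
tcp_rot: [180.0, 0.0, 89.7]
wrist_force: [-1.6, 0.1, 6.7]
width: 0.33
gripper_force: 20.0
```

{"fn": "carry_out", "kwargs": {"deltas": [{"dx": 0, "dy": 0, "dz": -2, "wx": 0, "wy": 0, "wz": 0, "hand": 2}, {"dx": 0, "dy": 0, "dz": -5, "wx": 0, "wy": 0, "wz": 0, "hand": 2}, {"dx": 0, "dy": 0, "dz": -5, "wx": 0, "wy": 0, "wz": 0, "hand": 2}, {"dx": 4.4, "dy": 2.7, "dz": 0, "wx": 0, "wy": 0, "wz": 0, "hand": 2}, {"dx": 4.4, "dy": 2.7, "dz": 0, "wx": 0, "wy": 0, "wz": 0, "hand": 2}]}}

```text
time_s: 4.65
ee_pos: [0.4924, -0.1338, 0.1347]
tcp_rot: [179.9, 0.1, 89.5]
wrist_force: [-0.5, 0.6, -1.0]
width: 0.333
gripper_force: 20.0
```

{"fn": "carry_out", "kwargs": {"deltas": [{"dx": 4.4, "dy": 2.7, "dz": 0, "wx": 0, "wy": 0, "wz": 0, "hand": 2}, {"dx": 4.4, "dy": 2.7, "dz": 0, "wx": 0, "wy": 0, "wz": 0, "hand": 2}, {"dx": 2.0, "dy": 2.7, "dz": 0, "wx": 0, "wy": 0, "wz": 0, "hand": 2}, {"dx": 0, "dy": 2.7, "dz": 0, "wx": 0, "wy": 0, "wz": 0, "hand": 2}, {"dx": 0, "dy": 0, "dz": 0, "wx": 0, "wy": 0, "wz": 0, "hand": 2}]}}

```text
time_s: 5.28
ee_pos: [0.601, -0.0264, 0.1333]
tcp_rot: [180.0, 0.0, 89.7]
wrist_force: [0.0, -1.1, -0.5]
width: 0.334
gripper_force: 20.0
```

Run:
```python
from h import *
s=manip.get_state(); C=cam("wrist"); im,D=manip.get_image("wrist"); save("wp.png",im)
print(np.round(s["ee_pos"],4),np.round(s["tcp_rot"],2),s["width"])
for r in manip.silhouettes("wrist","pad_b"):
    ys,xs=np.nonzero(r["pixels"]); c=cv2.findContours(r["pixels"].astype(np.uint8),0,1)[0]; c=max(c,key=len)
    e=cv2.fitEllipse(cv2.convexHull(c)); print(round(r["score"],2),np.round(e[0]),np.round(e[1]),np.round(ray_z(C,e[0],.015),4))
```

```text
[ 0.601  -0.0264  0.1333] [179.99   0.    89.72] 0.33371037664312575
0.93 [279. 108.] [74. 77.] [0.5985 0.0463 0.015 ]
0.73 [296. 210.] [65. 68.] [ 0.6113 -0.0353  0.015 ]
```

View pics/wp.png

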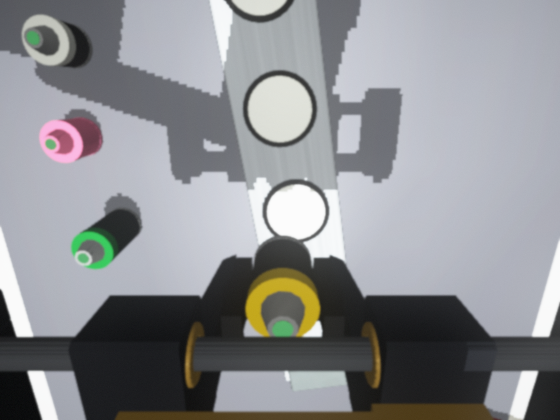

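The wrist view holds yellow between the fingers, with pad b ahead at (280,108) and pad c at (296,210). Both agree with the top camera within 2 mm, so I place yellow.

{"fn": "carry_out", "kwargs": {"deltas": [{"dx": 3.6, "dy": -0.2, "dz": 0, "wx": 0, "wy": 0, "wz": 0, "hand": 2}, {"dx": 3.6, "dy": 0, "dz": 0, "wx": 0, "wy": 0, "wz": 0, "hand": 2}, {"dx": 0, "dy": 0, "dz": 4, "wx": 0, "wy": 0, "wz": 0, "hand": 2}, {"dx": 0, "dy": 0, "dz": 4, "wx": 0, "wy": 0, "wz": 0, "hand": 2}, {"dx": 0, "dy": 0, "dz": 0, "wx": 0, "wy": 0, "wz": 0, "hand": 2}]}}

```text
time_s: 6.0
ee_pos: [0.5944, 0.0452, 0.0504]
tcp_rot: [-179.5, -0.1, 89.6]
wrist_force: [0.1, 0.6, -1.4]
width: 0.334
gripper_force: 20.0
```

{"fn": "carry_out", "kwargs": {"deltas": [{"dx": 0, "dy": 0, "dz": 1, "wx": 0, "wy": 0, "wz": 0, "hand": 2}, {"dx": 0, "dy": 0, "dz": 0.7, "wx": 0, "wy": 0, "wz": 0, "hand": 2}, {"dx": 0, "dy": 0, "dz": 0.2, "wx": 0, "wy": 0, "wz": 0, "hand": 2}, {"dx": 0, "dy": 0, "dz": 0, "wx": 0, "wy": 0, "wz": 0, "hand": 2}, {"dx": 0, "dy": 0, "dz": 0, "wx": 0, "wy": 0, "wz": 0, "hand": 2}]}}

```text
time_s: 6.62
ee_pos: [0.5989, 0.0452, 0.0352]
tcp_rot: [180.0, 0.0, 89.7]
wrist_force: [0.6, -0.5, -0.9]
width: 0.337
gripper_force: 20.0
```

{"fn": "carry_out", "kwargs": {"deltas": [{"dx": 0, "dy": 0, "dz": 0.3, "wx": 0, "wy": 0, "wz": 0, "hand": 2}, {"dx": 0, "dy": 0, "dz": 0.2, "wx": 0, "wy": 0, "wz": 0, "hand": 2}, {"dx": 0, "dy": 0, "dz": 0, "wx": 0, "wy": 0, "wz": 0, "hand": 2}, {"dx": 0, "dy": 0, "dz": 0, "wx": 0, "wy": 0, "wz": 0, "hand": 2}]}}

```text
time_s: 7.12
ee_pos: [0.5985, 0.0452, 0.0296]
tcp_rot: [-180.0, 0.0, 89.7]
wrist_force: [-0.1, 0.7, -1.4]
width: 0.332
gripper_force: 20.0
```

{"fn": "carry_out", "kwargs": {"deltas": [{"dx": 0, "dy": 0, "dz": 0.1, "wx": 0, "wy": 0, "wz": 0, "hand": 2}, {"dx": 0, "dy": 0, "dz": 0, "wx": 0, "wy": 0, "wz": 0, "hand": 4}, {"dx": 0, "dy": 0, "dz": 0, "wx": 0, "wy": 0, "wz": 0, "hand": 6}, {"dx": 0, "dy": 0, "dz": 0, "wx": 0, "wy": 0, "wz": 0, "hand": 6}, {"dx": 0, "dy": 0, "dz": 0, "wx": 0, "wy": 0, "wz": 0, "hand": 6}]}}

```text
time_s: 7.75
ee_pos: [0.5986, 0.0452, 0.0286]
tcp_rot: [-180.0, 0.0, 89.7]
wrist_force: [0.8, -0.4, -0.2]
width: 0.68
gripper_force: 0.0
```

{"fn": "carry_out", "kwargs": {"deltas": [{"dx": 0, "dy": 0, "dz": -3, "wx": 0, "wy": 0, "wz": 0, "hand": 6}, {"dx": 0, "dy": 0, "dz": -5, "wx": 0, "wy": 0, "wz": 0, "hand": 6}, {"dx": 0, "dy": 0, "dz": -5, "wx": 0, "wy": 0, "wz": 0, "hand": 6}, {"dx": -4, "dy": -4.5, "dz": 0, "wx": 0, "wy": 0, "wz": 0, "hand": 6}, {"dx": -4, "dy": -4.5, "dz": 0, "wx": 0, "wy": 0, "wz": 0, "hand": 6}]}}

```text
time_s: 8.38
ee_pos: [0.5077, -0.035, 0.1597]
tcp_rot: [179.9, 0.1, 89.8]
wrist_force: [0.5, -0.7, -0.1]
width: 0.684
gripper_force: 0.0
```

{"fn": "carry_out", "kwargs": {"deltas": [{"dx": -5, "dy": -3, "dz": -2, "wx": 0, "wy": 0, "wz": 0, "hand": 6}, {"dx": 0, "dy": -1.7, "dz": 0, "wx": 0, "wy": 0, "wz": 0, "hand": 6}, {"dx": 0, "dy": 0, "dz": 0, "wx": 0, "wy": 0, "wz": 0, "hand": 6}, {"dx": 0, "dy": 0, "dz": 0, "wx": 0, "wy": 0, "wz": 0, "hand": 6}]}}

```text
time_s: 8.88
ee_pos: [0.4613, -0.0837, 0.1787]
tcp_rot: [180.0, -0.0, 89.7]
wrist_force: [0.1, -0.3, -0.2]
width: 0.681
gripper_force: 0.0
```

```bash
python3 w.py obj_green .066 wg; python3 w.py obj_white .042 ww; python3 w.py obj_yellow .069 wyy
```

```text
[ 0.4613 -0.0837  0.1787] [179.98  -0.    89.68] 8.88
0.61 [282. 158.] [ 0.4602 -0.0511  0.0585] [0.029 0.03  0.022] tip 239 [ 0.4601 -0.051   0.0653]
[ 0.4614 -0.0835  0.1785] [-1.7999e+02 -1.0000e-02  8.9720e+01] 8.97
0.96 [254.  61.] [0.4393 0.0243 0.0356] [0.03  0.03  0.021] tip 270 [0.4393 0.0242 0.0413]
[ 0.4612 -0.0835  0.1784] [-1.7998e+02 -2.0000e-02  8.9730e+01] 9.07
0.82 [465.  30.] [0.597  0.0444 0.0601] [0.03  0.03  0.022] tip 393 [0.5967 0.0444 0.0681]
```

View pics/wg.png

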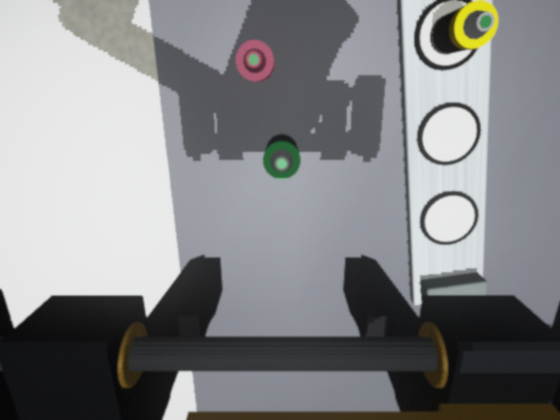

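Yellow stands upright on pad b at (475,25), and green is at (282,158). The "white" hit at (254,61) is the pink decoy. I go for green.

{"fn": "carry_out", "kwargs": {"deltas": [{"dx": 3.3, "dy": -0.1, "dz": 0, "wx": 0, "wy": 0, "wz": 0, "hand": 6}, {"dx": 0, "dy": 0, "dz": 5, "wx": 0, "wy": 0, "wz": 0, "hand": 6}, {"dx": 0, "dy": 0, "dz": 5, "wx": 0, "wy": 0, "wz": 0, "hand": 6}, {"dx": 0, "dy": 0, "dz": 0, "wx": 0, "wy": 0, "wz": 0, "hand": 6}, {"dx": 0, "dy": 0, "dz": 0, "wx": 0, "wy": 0, "wz": 0, "hand": 6}]}}

```text
time_s: 9.8
ee_pos: [0.461, -0.0513, 0.0801]
tcp_rot: [179.9, 0.0, 89.7]
wrist_force: [1.0, -0.6, -0.6]
width: 0.681
gripper_force: 0.0
```

{"fn": "carry_out", "kwargs": {"deltas": [{"dx": 0, "dy": 0, "dz": 3, "wx": 0, "wy": 0, "wz": 0, "hand": 6}, {"dx": 0, "dy": 0, "dz": 2, "wx": 0, "wy": 0, "wz": 0, "hand": 6}, {"dx": 0, "dy": 0, "dz": 1, "wx": 0, "wy": 0, "wz": 0, "hand": 6}, {"dx": 0, "dy": 0, "dz": 0, "wx": 0, "wy": 0, "wz": 0, "hand": 2}, {"dx": 0, "dy": 0, "dz": 0, "wx": 0, "wy": 0, "wz": 0, "hand": 2}]}}

```text
time_s: 10.42
ee_pos: [0.4611, -0.0514, 0.02]
tcp_rot: [179.9, 0.0, 89.7]
wrist_force: [0.3, 0.3, 0.2]
width: 0.48
gripper_force: 0.0
```

{"fn": "carry_out", "kwargs": {"deltas": [{"dx": 0, "dy": 0, "dz": 0, "wx": 0, "wy": 0, "wz": 0, "hand": 2}, {"dx": 0, "dy": 0, "dz": 0, "wx": 0, "wy": 0, "wz": 0, "hand": 2}, {"dx": 0, "dy": 0, "dz": 0, "wx": 0, "wy": 0, "wz": 0, "hand": 2}, {"dx": 0, "dy": 0, "dz": 0, "wx": 0, "wy": 0, "wz": 0, "hand": 2}]}}

```text
time_s: 10.92
ee_pos: [0.4607, -0.0512, 0.0195]
tcp_rot: [179.9, 0.0, 89.7]
wrist_force: [-0.9, 0.6, 6.3]
width: 0.33
gripper_force: 20.0
```

{"fn": "carry_out", "kwargs": {"deltas": [{"dx": 0, "dy": 0, "dz": -2, "wx": 0, "wy": 0, "wz": 0, "hand": 2}, {"dx": 0, "dy": 0, "dz": -5, "wx": 0, "wy": 0, "wz": 0, "hand": 2}, {"dx": 0.4, "dy": 5, "dz": 0, "wx": 0, "wy": 0, "wz": 0, "hand": 2}, {"dx": 0.5, "dy": 5, "dz": 0, "wx": 0, "wy": 0, "wz": 0, "hand": 2}, {"dx": 0.5, "dy": 5.1, "dz": 0, "wx": 0, "wy": 0, "wz": 0, "hand": 2}]}}

```text
time_s: 11.55
ee_pos: [0.6123, -0.0377, 0.0888]
tcp_rot: [-180.0, 0.0, 89.6]
wrist_force: [0.2, -0.7, -1.8]
width: 0.334
gripper_force: 20.0
```

{"fn": "carry_out", "kwargs": {"deltas": [{"dx": 0, "dy": 0, "dz": 0, "wx": 0, "wy": 0, "wz": 0, "hand": 2}, {"dx": 0, "dy": 0, "dz": 2, "wx": 0, "wy": 0, "wz": 0, "hand": 2}, {"dx": 0, "dy": 0, "dz": 1, "wx": 0, "wy": 0, "wz": 0, "hand": 2}, {"dx": 0, "dy": 0, "dz": 0, "wx": 0, "wy": 0, "wz": 0, "hand": 2}, {"dx": 0, "dy": 0, "dz": 0, "wx": 0, "wy": 0, "wz": 0, "hand": 2}]}}

```text
time_s: 12.18
ee_pos: [0.6109, -0.0381, 0.059]
tcp_rot: [180.0, 0.0, 89.6]
wrist_force: [0.1, -0.3, -0.5]
width: 0.328
gripper_force: 20.0
```

{"fn": "carry_out", "kwargs": {"deltas": [{"dx": 0.1, "dy": 0.1, "dz": 1.2, "wx": 0, "wy": 0, "wz": 0, "hand": 2}, {"dx": 0, "dy": 0, "dz": 0.8, "wx": 0, "wy": 0, "wz": 0, "hand": 2}, {"dx": 0, "dy": 0, "dz": 0.3, "wx": 0, "wy": 0, "wz": 0, "hand": 2}, {"dx": 0, "dy": 0, "dz": 0.1, "wx": 0, "wy": 0, "wz": 0, "hand": 2}, {"dx": 0, "dy": 0, "dz": 0, "wx": 0, "wy": 0, "wz": 0, "hand": 2}]}}

```text
time_s: 12.8
ee_pos: [0.6123, -0.037, 0.0348]
tcp_rot: [180.0, 0.0, 89.7]
wrist_force: [0.0, -0.1, -0.7]
width: 0.334
gripper_force: 20.0
```

{"fn": "carry_out", "kwargs": {"deltas": [{"dx": 0, "dy": 0, "dz": 0.1, "wx": 0, "wy": 0, "wz": 0, "hand": 2}, {"dx": 0, "dy": 0, "dz": 0, "wx": 0, "wy": 0, "wz": 0, "hand": 4}, {"dx": 0, "dy": 0, "dz": 0, "wx": 0, "wy": 0, "wz": 0, "hand": 6}, {"dx": 0, "dy": 0, "dz": 0, "wx": 0, "wy": 0, "wz": 0, "hand": 6}, {"dx": 0, "dy": 0, "dz": 0, "wx": 0, "wy": 0, "wz": 0, "hand": 6}]}}

```text
time_s: 13.42
ee_pos: [0.6121, -0.0369, 0.0337]
tcp_rot: [-180.0, -0.0, 89.7]
wrist_force: [0.4, -0.1, -0.4]
width: 0.678
gripper_force: 0.0
```

{"fn": "carry_out", "kwargs": {"deltas": [{"dx": 0, "dy": 0, "dz": -4, "wx": 0, "wy": 0, "wz": 0, "hand": 6}, {"dx": 0, "dy": 0, "dz": -5, "wx": 0, "wy": 0, "wz": 0, "hand": 6}, {"dx": 0, "dy": 0, "dz": -5, "wx": 0, "wy": 0, "wz": 0, "hand": 6}, {"dx": 2.5, "dy": -5, "dz": 0, "wx": 0, "wy": 0, "wz": 0, "hand": 6}, {"dx": 2.5, "dy": -5, "dz": 0, "wx": 0, "wy": 0, "wz": 0, "hand": 6}]}}

```text
time_s: 14.05
ee_pos: [0.5118, 0.0139, 0.1745]
tcp_rot: [179.9, 0.0, 89.6]
wrist_force: [-0.2, 0.7, 0.1]
width: 0.681
gripper_force: 0.0
```

{"fn": "carry_out", "kwargs": {"deltas": [{"dx": 2.5, "dy": -5, "dz": 0, "wx": 0, "wy": 0, "wz": 0, "hand": 6}, {"dx": 1.7, "dy": -1.8, "dz": 0, "wx": 0, "wy": 0, "wz": 0, "hand": 6}, {"dx": 0, "dy": 0, "dz": 0, "wx": 0, "wy": 0, "wz": 0, "hand": 6}, {"dx": 0, "dy": 0, "dz": 0, "wx": 0, "wy": 0, "wz": 0, "hand": 6}]}}

```text
time_s: 14.55
ee_pos: [0.4456, 0.0557, 0.1742]
tcp_rot: [179.9, 0.0, 89.7]
wrist_force: [0.1, 1.3, 0.3]
width: 0.68
gripper_force: 0.0
```

```bash
python3 w.py obj_white .042 ww2;python3 w.py obj_blue .078 wb
```

```text
[0.4456 0.0557 0.1742] [1.7992e+02 2.0000e-02 8.9660e+01] 14.55
0.95 [277. 217.] [0.4396 0.0254 0.0331] [0.029 0.03  0.021] tip 175 [0.4392 0.0256 0.0412]
0.75 [323.  66.] [0.4788 0.1583 0.0355] [0.03  0.03  0.021] tip 275 [0.4787 0.1583 0.0412]
0.62 [282. 149.] [0.4434 0.0919 0.0349] [0.029 0.03  0.021] tip 217 [0.4432 0.0919 0.0413]
[0.4456 0.0555 0.1739] [1.7997e+02 1.0000e-02 8.9620e+01] 14.65
```

View pics/ww2.png

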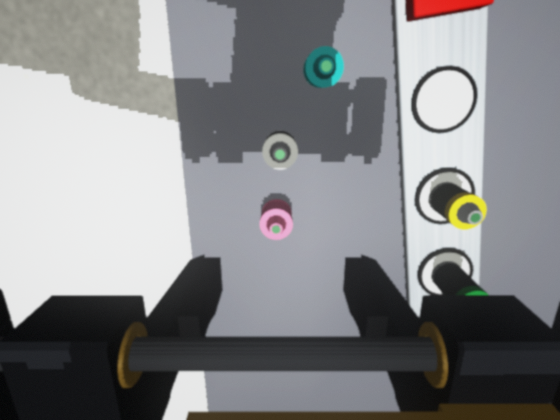

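The white ring is at (280,150), with pink below it at (276,220) and turquoise above it at (324,66). I grip white.

{"fn": "carry_out", "kwargs": {"deltas": [{"dx": 3.6, "dy": -0.2, "dz": 0, "wx": 0, "wy": 0, "wz": 0, "hand": 6}, {"dx": 0, "dy": 0, "dz": 5, "wx": 0, "wy": 0, "wz": 0, "hand": 6}, {"dx": 0, "dy": 0, "dz": 5, "wx": 0, "wy": 0, "wz": 0, "hand": 6}, {"dx": 0, "dy": 0, "dz": 2, "wx": 0, "wy": 0, "wz": 0, "hand": 6}, {"dx": 0, "dy": 0, "dz": 0, "wx": 0, "wy": 0, "wz": 0, "hand": 6}]}}

```text
time_s: 15.38
ee_pos: [0.4416, 0.0919, 0.052]
tcp_rot: [-179.7, -0.0, 89.6]
wrist_force: [-0.6, 0.6, 1.2]
width: 0.68
gripper_force: 0.0
```

{"fn": "carry_out", "kwargs": {"deltas": [{"dx": 0, "dy": 0, "dz": 2, "wx": 0, "wy": 0, "wz": 0, "hand": 6}, {"dx": 0, "dy": 0, "dz": 1.5, "wx": 0, "wy": 0, "wz": 0, "hand": 6}, {"dx": 0, "dy": 0, "dz": 0.8, "wx": 0, "wy": 0, "wz": 0, "hand": 6}, {"dx": 0, "dy": 0, "dz": 0, "wx": 0, "wy": 0, "wz": 0, "hand": 6}]}}

```text
time_s: 15.88
ee_pos: [0.4427, 0.0921, 0.0106]
tcp_rot: [-180.0, -0.0, 89.7]
wrist_force: [-0.8, 0.4, 0.1]
width: 0.681
gripper_force: 0.0
```

{"fn": "carry_out", "kwargs": {"deltas": [{"dx": 0, "dy": 0, "dz": 0.5, "wx": 0, "wy": 0, "wz": 0, "hand": 6}, {"dx": 0, "dy": 0, "dz": 0, "wx": 0, "wy": 0, "wz": 0, "hand": 2}, {"dx": 0, "dy": 0, "dz": 0, "wx": 0, "wy": 0, "wz": 0, "hand": 2}, {"dx": 0, "dy": 0, "dz": 0, "wx": 0, "wy": 0, "wz": 0, "hand": 2}, {"dx": 0, "dy": 0, "dz": 0, "wx": 0, "wy": 0, "wz": 0, "hand": 2}]}}

```text
time_s: 16.5
ee_pos: [0.4431, 0.0921, 0.0059]
tcp_rot: [180.0, -0.0, 89.7]
wrist_force: [0.7, 0.3, 1.8]
width: 0.33
gripper_force: 20.0
```

{"fn": "carry_out", "kwargs": {"deltas": [{"dx": 0, "dy": 0, "dz": 0, "wx": 0, "wy": 0, "wz": 0, "hand": 2}, {"dx": 0, "dy": 0, "dz": 0, "wx": 0, "wy": 0, "wz": 0, "hand": 2}]}}

```text
time_s: 16.75
ee_pos: [0.4431, 0.0921, 0.0059]
tcp_rot: [180.0, 0.0, 89.7]
wrist_force: [0.1, -0.2, 2.7]
width: 0.33
gripper_force: 20.0
```

{"fn": "carry_out", "kwargs": {"deltas": [{"dx": 0, "dy": 0, "dz": -3, "wx": 0, "wy": 0, "wz": 0, "hand": 2}, {"dx": 0, "dy": 0, "dz": -6, "wx": 0, "wy": 0, "wz": 0, "hand": 2}, {"dx": 1.4, "dy": 4.8, "dz": 0, "wx": 0, "wy": 0, "wz": 0, "hand": 2}, {"dx": 1.3, "dy": 4.8, "dz": 0, "wx": 0, "wy": 0, "wz": 0, "hand": 2}, {"dx": 1.3, "dy": 4.7, "dz": 0, "wx": 0, "wy": 0, "wz": 0, "hand": 2}]}}

```text
time_s: 17.38
ee_pos: [0.5874, 0.1317, 0.096]
tcp_rot: [180.0, 0.0, 89.7]
wrist_force: [0.6, -0.6, -0.4]
width: 0.333
gripper_force: 20.0
```

{"fn": "carry_out", "kwargs": {"deltas": [{"dx": 0, "dy": 0, "dz": 0, "wx": 0, "wy": 0, "wz": 0, "hand": 2}, {"dx": 0, "dy": 0, "dz": 3, "wx": 0, "wy": 0, "wz": 0, "hand": 2}, {"dx": 0, "dy": 0, "dz": 2, "wx": 0, "wy": 0, "wz": 0, "hand": 2}, {"dx": 0, "dy": 0, "dz": 0, "wx": 0, "wy": 0, "wz": 0, "hand": 2}, {"dx": 0, "dy": 0, "dz": 0, "wx": 0, "wy": 0, "wz": 0, "hand": 2}]}}

```text
time_s: 18.0
ee_pos: [0.5862, 0.1312, 0.0464]
tcp_rot: [180.0, -0.0, 89.7]
wrist_force: [0.2, 1.0, -1.1]
width: 0.332
gripper_force: 20.0
```

Target TCP z is about 0.021, so 2.5 cm down.

{"fn": "carry_out", "kwargs": {"deltas": [{"dx": 0, "dy": 0, "dz": 1.2, "wx": 0, "wy": 0, "wz": 0, "hand": 2}, {"dx": 0, "dy": 0, "dz": 0.8, "wx": 0, "wy": 0, "wz": 0, "hand": 2}, {"dx": 0, "dy": 0, "dz": 0.3, "wx": 0, "wy": 0, "wz": 0, "hand": 2}, {"dx": 0, "dy": 0, "dz": 0.1, "wx": 0, "wy": 0, "wz": 0, "hand": 2}, {"dx": 0, "dy": 0, "dz": 0, "wx": 0, "wy": 0, "wz": 0, "hand": 2}]}}

```text
time_s: 18.62
ee_pos: [0.5862, 0.1313, 0.0218]
tcp_rot: [180.0, -0.0, 89.7]
wrist_force: [0.4, -0.1, -0.3]
width: 0.335
gripper_force: 20.0
```

{"fn": "carry_out", "kwargs": {"deltas": [{"dx": 0, "dy": 0, "dz": 0.1, "wx": 0, "wy": 0, "wz": 0, "hand": 2}, {"dx": 0, "dy": 0, "dz": 0, "wx": 0, "wy": 0, "wz": 0, "hand": 4}, {"dx": 0, "dy": 0, "dz": 0, "wx": 0, "wy": 0, "wz": 0, "hand": 6}, {"dx": 0, "dy": 0, "dz": 0, "wx": 0, "wy": 0, "wz": 0, "hand": 6}, {"dx": 0, "dy": 0, "dz": 0, "wx": 0, "wy": 0, "wz": 0, "hand": 6}]}}

```text
time_s: 19.25
ee_pos: [0.5861, 0.1313, 0.0208]
tcp_rot: [180.0, -0.0, 89.7]
wrist_force: [-0.5, -0.1, -0.4]
width: 0.679
gripper_force: 0.0
```

{"fn": "carry_out", "kwargs": {"deltas": [{"dx": 0, "dy": 0, "dz": -4, "wx": 0, "wy": 0, "wz": 0, "hand": 6}, {"dx": 0, "dy": 0, "dz": -6, "wx": 0, "wy": 0, "wz": 0, "hand": 6}, {"dx": 0, "dy": 0, "dz": -6, "wx": 0, "wy": 0, "wz": 0, "hand": 6}, {"dx": 3.3, "dy": -4.2, "dz": 0, "wx": 0, "wy": 0, "wz": 0, "hand": 6}, {"dx": 3.3, "dy": -4.2, "dz": 0, "wx": 0, "wy": 0, "wz": 0, "hand": 6}]}}

```text
time_s: 19.88
ee_pos: [0.5023, 0.1982, 0.1819]
tcp_rot: [179.9, -0.0, 89.6]
wrist_force: [-0.5, 0.2, 0.1]
width: 0.68
gripper_force: 0.0
```

{"fn": "carry_out", "kwargs": {"deltas": [{"dx": 3.4, "dy": -4.1, "dz": 0, "wx": 0, "wy": 0, "wz": 0, "hand": 6}, {"dx": 0, "dy": 0, "dz": 0, "wx": 0, "wy": 0, "wz": 0, "hand": 6}, {"dx": 0, "dy": 0, "dz": 0, "wx": 0, "wy": 0, "wz": 0, "hand": 6}]}}

```text
time_s: 20.25
ee_pos: [0.4623, 0.2319, 0.1811]
tcp_rot: [179.9, 0.0, 89.7]
wrist_force: [-0.0, -0.2, -0.3]
width: 0.682
gripper_force: 0.0
```

```bash
python3 w.py obj_blue .078 wb2
```

```text
[0.4623 0.2319 0.1811] [179.93   0.    89.69] 20.25
0.94 [278. 151.] [0.4602 0.2698 0.071 ] [0.03  0.03  0.021] tip 265 [0.4602 0.2701 0.0772]
```

View pics/wb2.png

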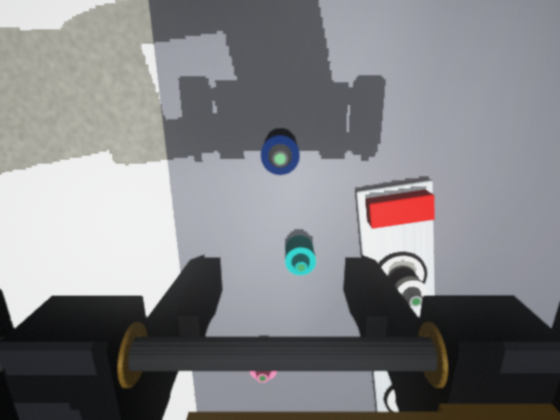

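White stands on pad a at (412,285), and blue is at (280,153). I grip blue.

{"fn": "carry_out", "kwargs": {"deltas": [{"dx": 3.8, "dy": -0.2, "dz": 0, "wx": 0, "wy": 0, "wz": 0, "hand": 6}, {"dx": 0, "dy": 0, "dz": 5, "wx": 0, "wy": 0, "wz": 0, "hand": 6}, {"dx": 0, "dy": 0, "dz": 3, "wx": 0, "wy": 0, "wz": 0, "hand": 6}, {"dx": 0, "dy": 0, "dz": 0, "wx": 0, "wy": 0, "wz": 0, "hand": 6}, {"dx": 0, "dy": 0, "dz": 0, "wx": 0, "wy": 0, "wz": 0, "hand": 6}]}}

```text
time_s: 20.98
ee_pos: [0.4614, 0.2697, 0.1018]
tcp_rot: [179.9, -0.0, 89.6]
wrist_force: [-0.4, -0.5, 0.5]
width: 0.679
gripper_force: 0.0
```

{"fn": "carry_out", "kwargs": {"deltas": [{"dx": 0, "dy": 0, "dz": 3, "wx": 0, "wy": 0, "wz": 0, "hand": 6}, {"dx": 0, "dy": 0, "dz": 3, "wx": 0, "wy": 0, "wz": 0, "hand": 6}, {"dx": 0, "dy": 0, "dz": 1.3, "wx": 0, "wy": 0, "wz": 0, "hand": 6}, {"dx": 0, "dy": 0, "dz": 0, "wx": 0, "wy": 0, "wz": 0, "hand": 2}, {"dx": 0, "dy": 0, "dz": 0, "wx": 0, "wy": 0, "wz": 0, "hand": 2}]}}

```text
time_s: 21.6
ee_pos: [0.4612, 0.2704, 0.0292]
tcp_rot: [179.9, -0.0, 89.7]
wrist_force: [0.3, 0.1, 0.3]
width: 0.484
gripper_force: 0.0
```

{"fn": "carry_out", "kwargs": {"deltas": [{"dx": 0, "dy": 0, "dz": 0, "wx": 0, "wy": 0, "wz": 0, "hand": 2}, {"dx": 0, "dy": 0, "dz": 0, "wx": 0, "wy": 0, "wz": 0, "hand": 2}, {"dx": 0, "dy": 0, "dz": 0, "wx": 0, "wy": 0, "wz": 0, "hand": 2}, {"dx": 0, "dy": 0, "dz": 0, "wx": 0, "wy": 0, "wz": 0, "hand": 2}]}}

```text
time_s: 22.1
ee_pos: [0.4607, 0.2703, 0.0288]
tcp_rot: [179.9, -0.0, 89.7]
wrist_force: [-1.1, -0.4, 6.0]
width: 0.331
gripper_force: 20.0
```

{"fn": "carry_out", "kwargs": {"deltas": [{"dx": 0, "dy": 0, "dz": -3, "wx": 0, "wy": 0, "wz": 0, "hand": 2}, {"dx": 0, "dy": 0, "dz": -5, "wx": 0, "wy": 0, "wz": 0, "hand": 2}, {"dx": 0, "dy": 0, "dz": -6, "wx": 0, "wy": 0, "wz": 0, "hand": 2}, {"dx": -4.8, "dy": 2, "dz": 0, "wx": 0, "wy": 0, "wz": 0, "hand": 2}, {"dx": -4.8, "dy": 2, "dz": 0, "wx": 0, "wy": 0, "wz": 0, "hand": 2}]}}

```text
time_s: 22.72
ee_pos: [0.4998, 0.1733, 0.1688]
tcp_rot: [179.9, -0.0, 89.8]
wrist_force: [-0.6, -0.3, -2.9]
width: 0.336
gripper_force: 20.0
```

{"fn": "carry_out", "kwargs": {"deltas": [{"dx": -4.8, "dy": 2, "dz": 0, "wx": 0, "wy": 0, "wz": 0, "hand": 2}, {"dx": -4.8, "dy": 2, "dz": 0, "wx": 0, "wy": 0, "wz": 0, "hand": 2}, {"dx": -4.8, "dy": 2, "dz": 0, "wx": 0, "wy": 0, "wz": 0, "hand": 2}, {"dx": -4.8, "dy": 2, "dz": 0, "wx": 0, "wy": 0, "wz": 0, "hand": 2}, {"dx": -4.8, "dy": 2, "dz": 0, "wx": 0, "wy": 0, "wz": 0, "hand": 2}]}}

```text
time_s: 23.35
ee_pos: [0.598, -0.0683, 0.1674]
tcp_rot: [-180.0, -0.0, 89.7]
wrist_force: [0.4, 0.5, -2.3]
width: 0.331
gripper_force: 20.0
```

{"fn": "carry_out", "kwargs": {"deltas": [{"dx": -4.8, "dy": 2, "dz": 0, "wx": 0, "wy": 0, "wz": 0, "hand": 2}, {"dx": 0, "dy": 0, "dz": 0, "wx": 0, "wy": 0, "wz": 0, "hand": 2}, {"dx": 0, "dy": 0, "dz": 0, "wx": 0, "wy": 0, "wz": 0, "hand": 2}, {"dx": 0, "dy": 0, "dz": 0, "wx": 0, "wy": 0, "wz": 0, "hand": 2}]}}

```text
time_s: 23.85
ee_pos: [0.617, -0.1135, 0.1674]
tcp_rot: [-179.9, -0.0, 89.7]
wrist_force: [0.3, 0.8, -2.0]
width: 0.333
gripper_force: 20.0
```

{"fn": "carry_out", "kwargs": {"deltas": [{"dx": -0.5, "dy": 0.8, "dz": 0, "wx": 0, "wy": 0, "wz": 0, "hand": 2}, {"dx": 0, "dy": 0, "dz": 5, "wx": 0, "wy": 0, "wz": 0, "hand": 2}, {"dx": 0, "dy": 0, "dz": 4, "wx": 0, "wy": 0, "wz": 0, "hand": 2}, {"dx": 0, "dy": 0, "dz": 0, "wx": 0, "wy": 0, "wz": 0, "hand": 2}, {"dx": 0, "dy": 0, "dz": 0, "wx": 0, "wy": 0, "wz": 0, "hand": 2}]}}

```text
time_s: 24.48
ee_pos: [0.6269, -0.1201, 0.0794]
tcp_rot: [179.9, 0.0, 89.7]
wrist_force: [0.6, 0.1, -1.3]
width: 0.333
gripper_force: 20.0
```

{"fn": "carry_out", "kwargs": {"deltas": [{"dx": 0, "dy": 0, "dz": 1.5, "wx": 0, "wy": 0, "wz": 0, "hand": 2}, {"dx": 0, "dy": 0, "dz": 1, "wx": 0, "wy": 0, "wz": 0, "hand": 2}, {"dx": 0, "dy": 0, "dz": 0.5, "wx": 0, "wy": 0, "wz": 0, "hand": 2}, {"dx": 0, "dy": 0, "dz": 0, "wx": 0, "wy": 0, "wz": 0, "hand": 2}, {"dx": 0, "dy": 0, "dz": 0, "wx": 0, "wy": 0, "wz": 0, "hand": 2}]}}

```text
time_s: 25.1
ee_pos: [0.6258, -0.1201, 0.048]
tcp_rot: [180.0, 0.0, 89.7]
wrist_force: [-0.3, 0.4, -0.9]
width: 0.334
gripper_force: 20.0
```

{"fn": "carry_out", "kwargs": {"deltas": [{"dx": 0.1, "dy": 0, "dz": 0.3, "wx": 0, "wy": 0, "wz": 0, "hand": 2}, {"dx": 0, "dy": 0, "dz": 0.1, "wx": 0, "wy": 0, "wz": 0, "hand": 2}, {"dx": 0, "dy": 0, "dz": 0, "wx": 0, "wy": 0, "wz": 0, "hand": 2}]}}

```text
time_s: 25.48
ee_pos: [0.6256, -0.1189, 0.0439]
tcp_rot: [180.0, 0.0, 89.7]
wrist_force: [-1.5, 0.2, -0.3]
width: 0.336
gripper_force: 20.0
```

{"fn": "carry_out", "kwargs": {"deltas": [{"dx": 0, "dy": 0, "dz": 0, "wx": 0, "wy": 0, "wz": 0, "hand": 4}, {"dx": 0, "dy": 0, "dz": 0, "wx": 0, "wy": 0, "wz": 0, "hand": 6}, {"dx": 0, "dy": 0, "dz": 0, "wx": 0, "wy": 0, "wz": 0, "hand": 6}, {"dx": 0, "dy": 0, "dz": 0, "wx": 0, "wy": 0, "wz": 0, "hand": 6}]}}

```text
time_s: 25.98
ee_pos: [0.6257, -0.119, 0.0438]
tcp_rot: [180.0, 0.0, 89.7]
wrist_force: [-0.1, 0.7, -0.0]
width: 0.679
gripper_force: 0.0
```

{"fn": "carry_out", "kwargs": {"deltas": [{"dx": 0, "dy": 0, "dz": -4, "wx": 0, "wy": 0, "wz": 0, "hand": 6}, {"dx": 0, "dy": 0, "dz": -6, "wx": 0, "wy": 0, "wz": 0, "hand": 6}, {"dx": 0, "dy": 0, "dz": -6, "wx": 0, "wy": 0, "wz": 0, "hand": 6}, {"dx": -4, "dy": -4, "dz": 0, "wx": 0, "wy": 0, "wz": 0, "hand": 6}, {"dx": -4, "dy": -4, "dz": 0, "wx": 0, "wy": 0, "wz": 0, "hand": 6}]}}

```text
time_s: 26.6
ee_pos: [0.5449, -0.1992, 0.2051]
tcp_rot: [179.9, 0.1, 89.8]
wrist_force: [0.3, -0.4, -0.1]
width: 0.682
gripper_force: 0.0
```

{"fn": "carry_out", "kwargs": {"deltas": [{"dx": -4, "dy": -4, "dz": 0, "wx": 0, "wy": 0, "wz": 0, "hand": 6}, {"dx": -4, "dy": -4, "dz": 0, "wx": 0, "wy": 0, "wz": 0, "hand": 6}, {"dx": -4, "dy": -4, "dz": 0, "wx": 0, "wy": 0, "wz": 0, "hand": 6}, {"dx": -4, "dy": -2, "dz": 0, "wx": 0, "wy": 0, "wz": 0, "hand": 6}, {"dx": 0, "dy": 0, "dz": 0, "wx": 0, "wy": 0, "wz": 0, "hand": 6}]}}

```text
time_s: 27.22
ee_pos: [0.4027, -0.3602, 0.204]
tcp_rot: [180.0, 0.1, 89.4]
wrist_force: [0.1, 0.3, 0.4]
width: 0.68
gripper_force: 0.0
```

Run:
```python
from h import *
im,D=manip.get_image("top"); C=cam("top"); P=cloud(C,D)
save("end.png",cv2.resize(im[160:290,190:450],None,fx=3,fy=3,interpolation=cv2.INTER_CUBIC))
T=dict(white=(.586,.1315,.057),yellow=(.5992,.045,.069),green=(.6123,-.0373,.081),blue=(.625,-.1185,.093))
for n,t in T.items():
    m=(np.hypot(P[...,0]-t[0],P[...,1]-t[1])<.04)&(P[...,2]>t[2]-.02)&(P[...,2]<.12); q=P[m]
    c=(np.percentile(q,2,axis=0)+np.percentile(q,98,axis=0))/2
    print(n,"top z",np.percentile(q[:,2],98).round(4),"off mm",np.round((c[:2]-t[:2])*1000,1),np.round(np.ptp(q,0),3))
```

```text
white top z 0.0596 off mm [ 0.3 -2.7] [0.029 0.029 0.023]
yellow top z 0.0705 off mm [-0.1 -1.2] [0.03  0.029 0.021]
green top z 0.0833 off mm [-0.  -0.9] [0.029 0.029 0.024]
blue top z 0.0948 off mm [ 0.4 -1.7] [0.03  0.03  0.022]
```

View pics/end.png

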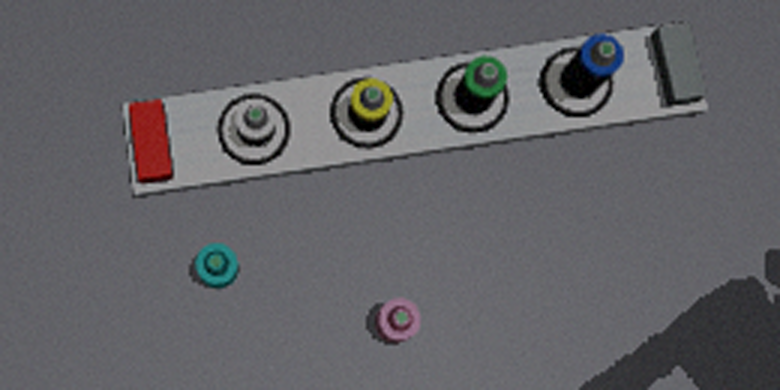

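The order from the red block is white (254,118), yellow (372,98), green (486,75), blue (603,53). All four stand upright on their pads, within 3 mm of centre. I'm handing in.

```bash
python3 -c "
from rig import manip; print(manip.job_done())"
```

```text
the job is handed in; nothing more can be done
None
```

The job is handed in: the white, yellow, green and blue objectives stand upright on pads a to d, counting from the red block, each within about 3 mm of its pad centre in the last top-camera check; no verdict came back.

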